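# Clear the pile off the illustrator's desk

## Task

Take the pile of supplies on my desk apart and put each thing away: the clip jar standing wholly on the round teal coaster, the blue paint tin in the white tray, the yellow note block in the red tray, and the orange pencil tin in the long black tray, each lying flat on its tray's floor, right way up. The jar is glass, so keep it upright and set it down gently, and leave the pen pot standing where it is.

Things in the scene. Friction and masses are not known exactly. Their poses are not given: they have to be found in the camera images.
- clip_jar: Small closed glass jar with paper clips and a green lid, upright cylinder 42 mm in diameter, 55 mm tall (lid: the top 11 mm). About 0.1 kg. Origin at the centre of its underside, z up. At the start it stands near the middle of the blue paint tin, as the top of the pile.
- paint_tin: Flat dark blue closed paint tin, 80 x 54 x 22 mm. About 0.12 kg. Origin at the centre of its underside, x along the 80 mm side, z up. At the start it lies on one half of the orange tin, lengthwise, carrying the jar.
- note_block: Block of yellow notes, a rigid block 51 x 38 x 22 mm. About 0.05 kg. Origin at the centre of its underside, x along the 51 mm side, z up. At the start it lies on the other half of the orange tin, lengthwise.
- pencil_tin: Long flat orange closed pencil tin, 210 x 62 x 24 mm, the bottom of the pile, on the desk. About 0.25 kg. Origin at the centre of its underside, x along the 210 mm side, z up.
- coaster: Round teal (blue-green) coaster, 72 mm in diameter, 6 mm thick, the jar's place. Fixed; origin at the centre of its underside, its top 6 mm above.
- white_tray: Shallow white tray, inside 104 x 78 mm, the blue paint tin's place. Fixed; origin at the centre of its underside, x along its long side, z up. Floor 3 mm above the origin, walls 4 mm thick and 9 mm high (from the desk).
- red_tray: Shallow red tray, inside 76 x 63 mm, the yellow note block's place. Fixed; origin at the centre of its underside, x along its long side, z up. Floor 3 mm above the origin, walls 4 mm thick and 9 mm high (from the desk).
- long_tray: Long shallow black tray with a grey liner, inside 234 x 86 mm, the orange pencil tin's place. Fixed; origin at the centre of its underside, x along its long side, z up. Floor 3 mm above the origin, walls 4 mm thick and 9 mm high (from the desk).
- pen_pot: Pale lavender round pot full of pens, 72 mm in diameter, pot 95 mm tall, pen tops up to 135 mm. Loose, about 0.4 kg; to be left alone. Origin at the centre of its underside.

How it is judged:
By the outcome, as a careful person would: the job done as asked, in the order asked, and still so for the second after the job is handed in, with the robot touching nothing.
It also fails if it takes over 115 s, if anything falls off the work surface, if the arm or the gripper's body presses on something with over 40 N, if the wrist force passes 120 N, or if a joint passes its speed limit or range.

## Robot

A 6-joint arm with a two-finger parallel gripper is mounted at the origin on the work surface. World frame = base frame: x ahead of the robot, y to its left, z up, the work surface at z = 0. Lengths are in m, angles in degrees, forces in N, time in s.
With the tool pointing down it reaches from about 0.3 to 0.875 m from the base axis. Payload 6.4 kg.
Tool frame: the origin (TCP) lies at the very end of the fingers, on their centre line; the grasp point (between the pads) lies 19 mm behind it; z points along the fingers, y is the line along which they close (so a half turn about z gives the same grasp; the last joint's range is limited). The gripper opens to 85 mm and grips with 20 to 120 N. Pads are 22 mm wide; open, the fingers measure 114 mm over their backs; the gripper's body (76 mm by 85 mm) begins 54 mm behind the grasp point. The pads swing forward as they close: fully open they stand 13 mm farther back than shut.
Start: joints at [-11.82, 10.359, 92.074, -0, 77.567, -11.82], TCP at [0.575, 0, 0.231] pointing down, gripper open.
Joint ranges: [-171.53, 171.53], [-51.25, 118.39], [17.06, 147.69], [-65.23, 245.23], [0, 150.52], [-178.68, 178.68]. Speed limits (degrees/s): [147.25, 147.25, 172.46, 180, 180, 180].

## Interface

Orientations are given as a 3x3 rotation matrix whose columns are the frame's x, y, z axes.
In Python, from station import r gives the robot as it stands. The module is installed in compiled form; this text tells all that it offers.
- The arm moves only by the tool carry_out, never from a script. Its argument "increments" is text: rows parted by semicolons, each of 7 numbers parted by spaces: the shift along the tool's x, y, z normalised to -1 to 1, where 1 is 0.5 m, then the turn, a rotation vector about the tool's x, y, z normalised to -1 to 1, where 1 is 90 degrees, then the opening, from 0 (shut) to 1 (fully open). A call has 1 to 20 rows; each row shifts and turns the commanded pose from where the row before left it, along the tool's axes as they then stand; what a row does not reach is not made up. A row lasts 1/10 s, in which the tool goes at most 50 mm and 8.59 degrees, less where a joint would pass 70% of its speed; a pose out of reach is approached as far as the arm can. A call with a number of a shift or a turn outside -1 to 1 is refused whole. A call with a gripper value outside its range is refused whole. The fingers move at their own pace and stop on an object; "grip_force" is the grip in N (left out, the last holds). Time passes only in rows, so rows that do not move let the fingers close. It gives the time, the measured TCP pose, the force, the opening and the grip force at its end, in the units of the state.
- r.get_state(): the state, without advancing time (a new reading comes with each control period).
- r.capture(name): name is "scene" or "side" or "wrist"; returns (picture, depth): 480x640x3 uint8, red, green, blue; 480x640 float32, m along the optical axis (not along the pixel's ray), 0 where there is no reading.
- r.camera_params(name): a dict with "fov_y" (degrees; the focal length in pixels is half the picture's height over the tangent of half this angle, whatever the lens; pixels are square), "cx", "cy" (the principal point, pixels), "extrinsics" (4x4, takes a point from world to camera coordinates); the wrist camera has in their place "T_tool_cam" (4x4, takes a point from camera to tool coordinates, whose origin is the TCP and whose axes are the flange's). Camera axes: x right, y up, looking along -z (the intrinsics and any distortion apply to the point x, -y, -z); pixel columns grow to the right and rows downward; lengths in m; the calibration is good to about 2 mm. A picture is of the moment at which its call begins: read the wrist's pose just before it. camera_params takes no time and is no camera call.
- r.sign_off(): hands the job in; it is judged then, once.
The state is a dict: "t": time; "joint_positions": joint angles; "qd": joint speeds; "effort": joint torques, N m; "tcp_pos": TCP position; "ee_rot": TCP orientation; "contact_force": force on the tool from outside, world axes, zero at the start; "wrist_torque": the same for the moment, N m; "width": finger opening in m; "finger_force": force on a finger pad.
Only numpy, scipy, OpenCV 4.12 (cv2) and the standard library are available. Lean on these libraries where they do the work, as an engineer would, in place of code of your own. Each camera call takes 0.05 s, during which the arm holds its last target. There are 200 camera calls.

## Working session

There is one attempt and no reset: what is moved stays moved. The work goes in short steps, Python scripts to look and compute and a tool call to move; the robot and the scene stay as the last step left them, time stands still between calls to the robot, and variables do not carry over. Pictures are saved under pics/ and viewed, at most 14 in all, crops included, and the job is handed in when it is done.

Besides the shell and the picture viewer there is one more tool, called after "Call:" in YAML: its name, and indented under it one key for each argument. carry_out: Moves the arm, as the interface text tells. Its arguments: {"type":"object","properties":{"increments":{"type":"string"},"grip_force":{"type":"number"}},"required":["increments"]}

```bash
mkdir -p pics; cat > h.py <<'E'
import numpy as np, cv2
from station import r
def cam(name):
    s=r.get_state(); p=r.camera_params(name); im,d=r.capture(name)
    f=240/np.tan(np.radians(p["fov_y"])/2)
    if name=="wrist":
        T=np.eye(4);T[:3,:3]=s["ee_rot"];T[:3,3]=s["tcp_pos"];C=T@np.array(p["T_tool_cam"])
    else: C=np.linalg.inv(np.array(p["extrinsics"]))
    v,u=np.mgrid[:480,:640]
    P=np.stack([(u-p["cx"])/f*d,-(v-p["cy"])/f*d,-d],-1)@C[:3,:3].T+C[:3,3]
    P[d==0]=np.nan
    return im,d,P
def save(im,n): cv2.imwrite("pics/"+n,im[:,:,::-1])
E
python3 - <<'E'
from h import *
for n in ("scene","side","wrist"):
    im,d,P=cam(n); save(im,n+"0.png"); np.savez("pics/"+n+"0.npz",im=im,P=P)
    p=r.camera_params(n); print(n,{k:(np.round(v,3).tolist()) for k,v in p.items()})
print(r.get_state())
E
```

```text
scene {'fov_y': 57.577, 'cx': 319.113, 'cy': 236.188, 'extrinsics': [[0.78, 0.626, -0.012, -0.384], [-0.415, 0.531, 0.739, 0.174], [0.469, -0.571, 0.674, -1.106], [0.0, 0.0, 0.0, 1.0]]}
side {'fov_y': 56.575, 'cx': 318.643, 'cy': 233.477, 'extrinsics': [[0.899, -0.438, -0.012, -0.462], [0.241, 0.471, 0.849, -0.181], [-0.366, -0.766, 0.529, -0.648], [0.0, 0.0, 0.0, 1.0]]}
wrist {'fov_y': 60.254, 'cx': 326.537, 'cy': 239.91, 'T_tool_cam': [[-0.0, 0.955, 0.296, 0.075], [1.0, 0.001, -0.001, -0.002], [-0.001, 0.296, -0.955, -0.143], [0.0, 0.0, 0.0, 1.0]]}
{'t': 0.15, 'joint_positions': array([-1.18181087e+01,  1.03924939e+01,  9.21179398e+01, -9.60053237e-04,
        7.75663710e+01, -1.18206677e+01]), 'qd': array([-0.04865153, -0.11470122, -0.24783635, -0.07485832, -0.0031667 ,
       -0.04839964]), 'effort': array([ 1.94259010e-03, -4.45260644e+01, -3.51692533e+01, -1.26067753e-04,
        5.82284134e-03,  2.14055274e-05]), 'tcp_pos': array([5.74586780e-01, 1.18814305e-04, 2.30592076e-01]), 'ee_rot': array([[-4.81126122e-05,  9.99999134e-01, -1.31543262e-03],
       [ 9.99999965e-01,  4.84527243e-05,  2.58524657e-04],
       [ 2.58588170e-04, -1.31542014e-03, -9.99999101e-01]]), 'contact_force': array([ 0.15872647, -0.16324661,  0.44510638]), 'wrist_torque': array([-0.03017531,  0.03496673,  0.03113469]), 'finger_force': 0.0, 'width': 0.08531912057692861}
```

View pics/scene0.png

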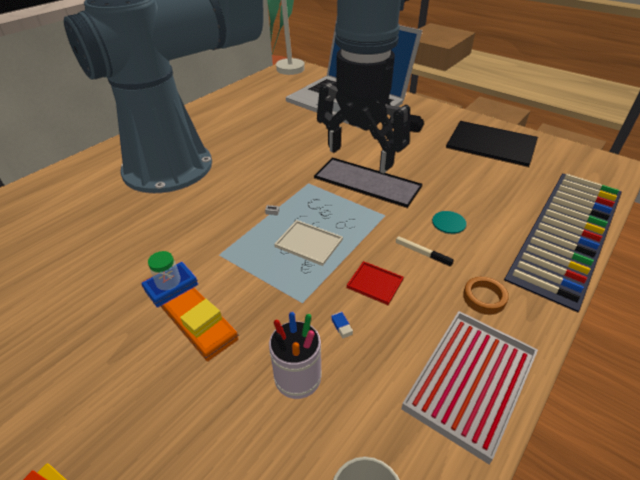

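View pics/wrist0.png

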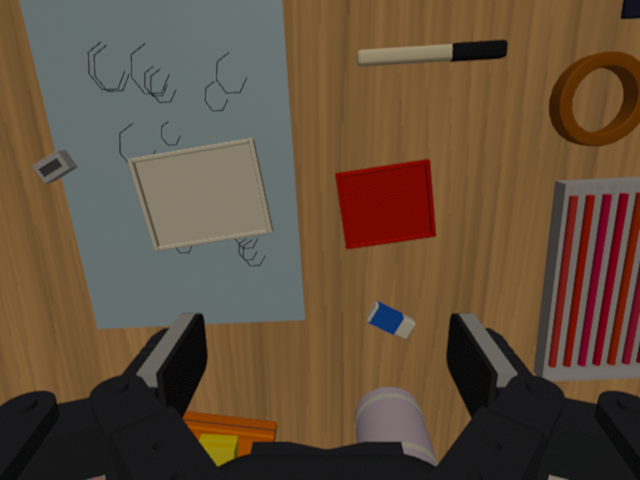

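View pics/side0.png

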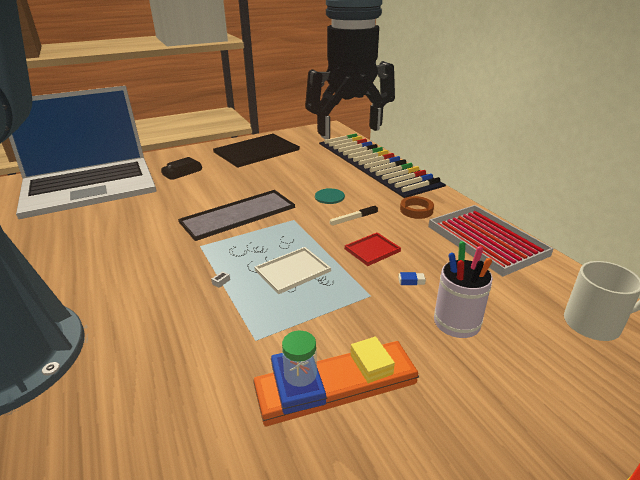

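The pile is at scene (165-235, 260-350). The jar is at (162,262), the coaster at (449,222), the white tray at (308,242), the red tray at (376,282), the long tray at (368,181) and the pot at (296,360). I'll measure each of them from the depth data.

```bash
cat >> h.py <<'E'
HS={"green":((50,80,30),(72,255,255)),"blue":((108,150,60),(125,255,255)),"yellow":((24,120,120),(34,255,255)),"orange":((6,190,120),(16,255,255)),
"red":((0,200,70),(4,255,255)),"teal":((80,120,50),(96,255,255)),"lav":((115,8,90),(150,80,255))}
def rect(P,im,col,roi,zr):
    hsv=cv2.cvtColor(im,cv2.COLOR_RGB2HSV)
    m=cv2.inRange(hsv,*map(np.array,HS[col]))>0 if col else np.ones(im.shape[:2],bool)
    with np.errstate(invalid="ignore"):
        m&=(P[...,0]>roi[0])&(P[...,0]<roi[1])&(P[...,1]>roi[2])&(P[...,1]<roi[3])&(P[...,2]>zr[0])&(P[...,2]<zr[1])
    m=cv2.morphologyEx(m.astype(np.uint8),cv2.MORPH_OPEN,np.ones((3,3),np.uint8))>0
    if m.sum()<10: return None
    q=P[m]; (c,s,a)=cv2.minAreaRect((q[:,:2]*1000).astype(np.float32))
    if s[0]<s[1]: s=(s[1],s[0]); a+=90
    a=(a+90)%180-90
    return "n%d c(%.1f,%.1f) L%.1f W%.1f ang%.1f z%.1f..%.1f..%.1f"%((m.sum(),)+c+s+(a,)+tuple(np.percentile(q[:,2],[5,50,95])*1000))
E
python3 - <<'E'
from h import *
D={n:np.load("pics/%s0.npz"%n) for n in("scene","side","wrist")}
pix={"scene":dict(jar=(162,262),blue=(180,292),yel=(200,316),or_=(215,342),white=(308,242),red=(376,282),lng=(368,181),teal=(449,222),pot=(297,340)),
"side":dict(jar=(299,345),blue=(300,395),yel=(372,355),or_=(335,385),white=(292,270),red=(373,249),lng=(238,214),teal=(330,196),pot=(465,275))}
for n in pix:
    for k,(u,v) in pix[n].items(): print(n,k,np.round(D[n]["P"][v,u]*1000,1),cv2.cvtColor(D[n]["im"],cv2.COLOR_RGB2HSV)[v,u])
R=(0,1.2,-.7,.7)
for n in D:
    for c,z in [("green",(.06,.2)),("blue",(.02,.055)),("yellow",(.02,.055)),("orange",(.0,.035)),("red",(-.005,.02)),("teal",(-.005,.02)),("lav",(.02,.15))]:
        print(n,c,rect(D[n]["P"],D[n]["im"],c,R,z))
E
```

```text
scene jar [ 370.4 -258.8  100.8] [ 69 206 126]
scene blue [ 387.6 -254.4   33.8] [108 228  94]
scene yel [ 464.9 -271.4   46.7] [ 25 204 212]
scene or_ [ 506.6 -281.5   24.1] [ 13 255 198]
scene white [460.9   2.3   5.1] [ 20  50 194]
scene red [629.3  -4.    6. ] [  2 236 170]
scene lng [438.6 252.3   6.7] [170  21 109]
scene teal [658.5 231.5   7.9] [ 86 215 116]
scene pot [ 641.5 -233.8   97.4] [120  32  24]
side jar [ 361.9 -261.9  101.3] [ 61 135 161]
side blue [ 350.2 -286.4   46.1] [112 166 164]
side yel [ 460.1 -271.3   46.2] [ 26 160 238]
side or_ [ 402.4 -277.2   25.4] [ 12 205 238]
side white [460.3   1.2   3.6] [ 22  51 229]
side red [629.5  -5.5   2.3] [  1 204 194]
side lng [434.6 248.2   3.7] [  8  32 128]
side teal [654.1 226.4   7. ] [ 80 133 115]
side pot [ 634.7 -239.1   95.3] [ 0 32 24]
scene green n535 c(497.8,-243.2) L309.1 W39.7 ang6.5 z96.8..102.1..131.0
scene blue n809 c(362.6,-256.0) L77.8 W54.5 ang79.1 z33.8..46.4..48.6
scene yellow n832 c(462.2,-269.2) L51.6 W41.2 ang87.8 z32.5..46.5..48.4
scene orange n1504 c(625.9,-229.9) L503.0 W98.2 ang12.5 z22.5..25.2
[... 167 characters left out ...]
n n928 c(493.9,-230.8) L307.2 W40.6 ang11.5 z93.3..100.7..123.4
side blue n560 c(360.2,-253.3) L78.9 W53.2 ang79.1 z44.0..45.6..47.0
side yellow n829 c(461.9,-267.9) L52.1 W38.9 ang86.0 z44.6..45.8..47.1
side orange n4275 c(595.4,-131.9) L642.0 W185.1 ang35.4 z5.4..23.5..25.3
side red n897 c(768.0,180.9) L672.9 W302.5 ang80.1 z1.8..3.7..14.6
side teal n257 c(657.4,234.8) L67.8 W65.0 ang64.3 z4.6..6.1..7.5
side lav None
wrist green None
wrist blue None
wrist yellow n777 c(461.5,-249.7) L37.7 W18.0 ang-4.9 z26.6..39.2..46.1
wrist orange n1763 c(467.5,-251.3) L97.3 W30.0 ang-8.9 z3.6..19.2..24.2
wrist red n9255 c(722.4,-33.2) L301.0 W153.5 ang-31.1 z1.9..3.7..12.8
wrist teal None
wrist lav None
```

```bash
python3 - <<'E'
from h import *
D={n:np.load("pics/%s0.npz"%n) for n in("scene","side","wrist")}
for n in D:
    P,im=D[n]["P"],D[n]["im"]
    for c,R,z in [("green",(.3,.42,-.32,-.2),(.09,.12)),("orange",(.25,.56,-.35,-.18),(.018,.03)),("red",(.57,.68,-.06,.06),(-.005,.02)),
      ("white rim",(.39,.53,-.06,.06),(.0072,.02)),(None,(.28,.60,.16,.32),(.0072,.02)),("white",(.56,.7,-.06,.06),(.0072,.02)),(None,(.58,.72,-.32,-.15),(.08,.1))]:
        print(n,c,rect(P,im,c if c in HS else None,R,z))
E
```

```text
scene green n403 c(364.7,-258.2) L40.5 W38.5 ang-37.5 z96.3..101.9..103.4
scene orange n1462 c(450.3,-267.4) L134.5 W61.3 ang-7.9 z23.0..25.2..26.9
scene red n1369 c(628.1,-5.6) L84.0 W72.1 ang9.5 z2.8..4.9..10.6
scene white rim n18 c(506.9,11.0) L87.1 W5.6 ang-68.9 z7.4..9.1..11.2
scene None n18 c(394.0,245.3) L174.4 W12.0 ang38.6 z7.3..9.4..11.0
scene white n56 c(628.7,-5.6) L84.0 W71.3 ang8.6 z7.9..9.9..11.8
scene None n1560 c(640.6,-237.9) L71.3 W71.0 ang48.5 z84.1..96.5..98.5
side green n822 c(363.0,-257.8) L40.1 W39.3 ang66.6 z93.2..100.6..101.9
side orange n3273 c(411.8,-261.8) L209.0 W63.0 ang-8.0 z20.9..23.9..25.4
side red n757 c(628.1,-6.0) L84.4 W69.9 ang8.3 z1.7..3.5..9.2
side white rim None
side None None
side white None
side None n1179 c(636.6,-237.4) L71.8 W67.4 ang-79.0 z82.3..95.4..97.3
wrist green None
wrist orange n942 c(471.1,-252.2) L89.9 W29.4 ang-8.3 z19.0..23.0..24.4
wrist red n6951 c(626.5,-4.5) L82.6 W70.3 ang8.6 z1.8..3.2..9.1
wrist white rim n1606 c(460.6,3.6) L112.4 W85.9 ang9.4 z7.5..8.5..9.8
wrist None None
wrist white n1342 c(626.6,-4.7) L83.9 W71.1 ang8.6 z7.5..8.7..9.9
wrist None n337 c(654.9,-207.4) L36.7 W6.0 ang-29.9 z80.8..85.9..92.0
```

Call:
carry_out:
  increments: "-0.0645 -0.0528 0.01 0 0 0 1;-0.0645 -0.0528 0.01 0 0 0 1;-0.0645 -0.0528 0.01 0 0 0 1;-0.0645 -0.0528 0.01 0 0 0 1;-0.0645 -0.0528 0.01 0 0 0 1;-0.0645 -0.0528 0.01 0 0 0 1;-0.0645 -0.0528 0.01 0 0 0 1;-0.0645 -0.0528 0.01 0 0 0 1;0 0 0 0 0 0 1;0 0 0 0 0 0 1;0 0 0 0 0 0 1"
  grip_force: 25

```text
t: 1.25
tcp_pos: [0.3643, -0.2573, 0.1913]
ee_rot: [[-0.0, 1.0, 0.0], [1.0, 0.0, 0.0], [0.0, 0.0, -1.0]]
contact_force: [-0.3, 0.5, 1.4]
width: 0.0857
finger_force: 0.0
```

```bash
python3 - <<'E'
from h import *
im,d,P=cam("wrist"); save(im,"w1.png")
for c,R,z in [("green",(.3,.42,-.32,-.2),(.09,.12)),("blue",(.2,.6,-.4,0),(.04,.055)),("yellow",(.2,.6,-.4,0),(.04,.055)),("orange",(.2,.6,-.4,0),(.018,.03))]: print(c,rect(P,im,c,R,z))
E
```

```text
green n3486 c(361.8,-256.8) L39.8 W39.1 ang-85.9 z99.5..100.8..101.8
blue n1849 c(359.1,-253.1) L68.6 W46.8 ang79.7 z44.9..46.1..47.2
yellow n3571 c(460.2,-268.4) L51.7 W38.2 ang86.7 z44.6..45.9..47.0
orange n10370 c(410.7,-260.7) L209.1 W60.8 ang-8.2 z22.4..24.0..25.2
```

View pics/w1.png

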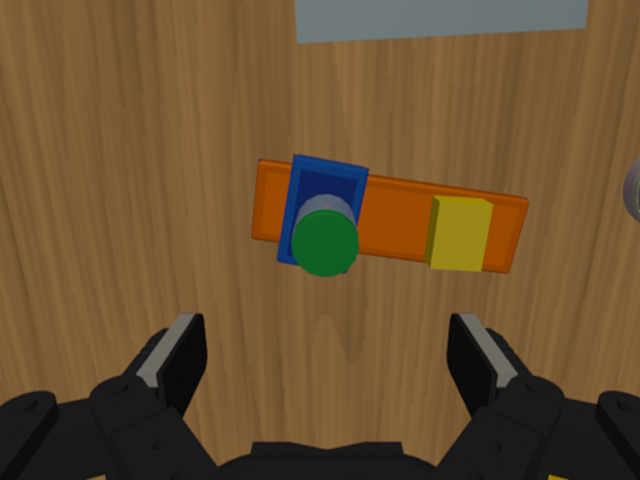

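The jar's lid is at (325,242), centred under the fingers. The blue and yellow blocks both lie across the orange tin. I'll go down and grip the jar.

Call:
carry_out:
  increments: "0 -0.002 0.038 0 0 0 1;0 0 0.038 0 0 0 1;0 0 0.038 0 0 0 1;0 0 0.038 0 0 0 1;0 0 0.038 0 0 0 1;0 0 0.038 0 0 0 1;0 0 0.038 0 0 0 1;0 0 0 0 0 0 1;0 0 0 0 0 0 1;0 0 0 0 0 0 0.35;0 0 0 0 0 0 0.35;0 0 0 0 0 0 0.35;0 0 0 0 0 0 0.35;0 0 0 0 0 0 0.35;0 0 0 0 0 0 0.35;0 0 0 0 0 0 0.35;0 0 0 0 0 0 0.35"
  grip_force: 25

```text
t: 3.0
tcp_pos: [0.3633, -0.2585, 0.0592]
ee_rot: [[0.0, 1.0, 0.001], [1.0, -0.0, -0.001], [-0.001, 0.001, -1.0]]
contact_force: [0.0, 2.2, 6.3]
width: 0.0415
finger_force: 24.9
```

Call:
carry_out:
  increments: "0 0 -0.01 0 0 0 0.35;0 0 -0.02 0 0 0 0.35;0 0 -0.03 0 0 0 0.35;0 0 -0.04 0 0 0 0.35;0 0 -0.04 0 0 0 0.35;0 0 -0.04 0 0 0 0.35;0 0 -0.04 0 0 0 0.35;0 0 -0.02 0 0 0 0.35;0 0 0 0 0 0 0.35;0 0 0 0 0 0 0.35"

```text
t: 4.0
tcp_pos: [0.3626, -0.2577, 0.1779]
ee_rot: [[0.0, 1.0, -0.0], [1.0, -0.0, 0.0], [0.0, -0.0, -1.0]]
contact_force: [0.2, 0.3, -1.4]
width: 0.0412
finger_force: 25.6
```

```bash
python3 - <<'E'
from h import *
print(r.get_state()["tcp_pos"],r.get_state()["contact_force"])
im,d,P=cam("wrist")
for c,R,z in [("blue",(.2,.6,-.4,0),(.04,.055)),("yellow",(.2,.6,-.4,0),(.04,.055)),("orange",(.2,.6,-.4,0),(.018,.03)),("green",(.3,.42,-.32,-.2),(.1,.22))]: print(c,rect(P,im,c,R,z))
im,d,P=cam("side"); save(im,"s1.png")
for c,R,z in [("green",(.3,.42,-.32,-.2),(.12,.24)),("blue",(.2,.6,-.4,0),(.04,.055)),]: print(c,rect(P,im,c,R,z))
E
```

```text
[ 0.36255988 -0.25773299  0.17785435] [ 0.19664754  0.29210456 -1.44619627]
blue n5071 c(360.9,-253.3) L69.6 W45.8 ang79.6 z45.0..46.1..47.2
yellow n3897 c(460.2,-268.4) L51.6 W39.1 ang86.4 z44.7..45.9..47.0
orange n11325 c(410.6,-261.0) L209.5 W61.3 ang-8.2 z22.4..24.0..25.2
green n9673 c(360.8,-256.3) L41.9 W40.7 ang2.5 z212.7..219.2..219.9
green n866 c(364.5,-257.9) L40.8 W34.4 ang60.4 z210.3..218.6..219.7
blue n716 c(359.9,-253.6) L79.1 W53.0 ang79.2 z44.3..45.8..47.1
```

View pics/s1.png

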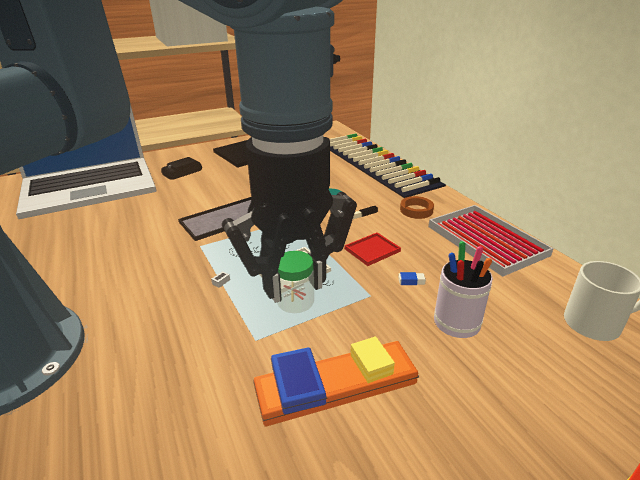

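The jar is held upright, seen at (295,280), and the tins haven't moved. Now to the coaster.

Call:
carry_out:
  increments: "0.024 0.0137 0 0 0 0 0.35;0.052 0.0312 0 0 0 0 0.35;0.052 0.0312 0 0 0 0 0.35;0.052 0.0312 0 0 0 0 0.35;0.052 0.0312 0 0 0 0 0.35;0.052 0.0312 0 0 0 0 0.35;0.052 0.0312 0 0 0 0 0.35;0.052 0.0312 0 0 0 0 0.35;0.052 0.0312 0 0 0 0 0.35;0.052 0.0312 0 0 0 0 0.35;0.052 0.0312 0 0 0 0 0.35;0.052 0.0312 0 0 0 0 0.35;0.052 0.0312 0 0 0 0 0.35;0.052 0.0312 0 0 0 0 0.35;0.052 0.0312 0 0 0 0 0.35;0.052 0.0312 0 0 0 0 0.35;0.052 0.0312 0 0 0 0 0.35;0.052 0.0312 0 0 0 0 0.35;0.052 0.0312 0 0 0 0 0.35;0.024 0.0137 0 0 0 0 0.35"

```text
t: 6.1
tcp_pos: [0.6573, 0.2362, 0.1762]
ee_rot: [[-0.001, 1.0, -0.002], [1.0, 0.001, 0.0], [0.0, -0.002, -1.0]]
contact_force: [0.5, -0.2, -0.7]
width: 0.0413
finger_force: 25.7
```

Call:
carry_out:
  increments: "0 0 0.02 0 0 0 0.35;0 0 0.04 0 0 0 0.35;0 0 0.04 0 0 0 0.35;0 0 0.04 0 0 0 0.35;0 0 0.04 0 0 0 0.35;0 0 0.02 0 0 0 0.35;0 0 0 0 0 0 0.35;0 0 0 0 0 0 0.35;0 0 0 0 0 0 0.35"

```text
t: 7.0
tcp_pos: [0.6582, 0.234, 0.0797]
ee_rot: [[0.0, 1.0, 0.002], [1.0, -0.0, 0.0], [0.0, 0.002, -1.0]]
contact_force: [0.0, -0.1, -1.1]
width: 0.0414
finger_force: 25.7
```

```bash
python3 - <<'E'
from h import *
for n in("wrist","scene","side"):
  im,d,P=cam(n); 
  for c,z in[("teal",(-.005,.015)),("green",(.09,.16))]: print(n,c,rect(P,im,c,(.58,.74,.15,.31),z))
E
```

```text
wrist teal n8235 c(655.2,243.2) L69.9 W55.7 ang2.4 z4.7..5.8..6.9
wrist green n14894 c(656.5,235.1) L41.7 W41.1 ang0.4 z115.8..121.1..122.0
scene teal n558 c(657.2,233.9) L68.4 W67.2 ang-86.1 z5.6..7.5..9.3
scene green n269 c(656.4,231.1) L42.7 W37.4 ang-65.1 z114.9..122.6..124.5
side teal n257 c(658.1,236.6) L65.3 W64.8 ang64.3 z4.7..6.0..7.4
side green n145 c(659.2,231.8) L40.0 W31.6 ang63.3 z112.3..120.9..122.3
```

Call:
carry_out:
  increments: "0.001 -0.002 0.02 0 0 0 0.35;0 0 0.03 0 0 0 0.35;0 0 0.03 0 0 0 0.35;0 0 0.02 0 0 0 0.35;0 0 0.01 0 0 0 0.35;0 0 0.002 0 0 0 0.35;0 0 0 0 0 0 0.35;0 0 0 0 0 0 0.35;0 0 0 0 0 0 0.35"

```text
t: 8.05
tcp_pos: [0.6569, 0.2346, 0.0232]
ee_rot: [[-0.0, 1.0, 0.001], [1.0, 0.0, 0.0], [0.0, 0.001, -1.0]]
contact_force: [0.2, -0.3, -1.3]
width: 0.0413
finger_force: 25.7
```

Call:
carry_out:
  increments: "0 0 0.002 0 0 0 0.35;0 0 0.002 0 0 0 0.35;0 0 0.002 0 0 0 0.35;0 0 0 0 0 0 0.35;0 0 0 0 0 0 0.35"

```text
t: 8.55
tcp_pos: [0.6564, 0.2346, 0.0193]
ee_rot: [[-0.0, 1.0, 0.0], [1.0, 0.0, 0.0], [0.0, 0.0, -1.0]]
contact_force: [-0.1, -0.3, -0.4]
width: 0.0413
finger_force: 25.8
```

Call:
carry_out:
  increments: "0 0 0.001 0 0 0 0.35;0 0 0 0 0 0 0.35;0 0 0 0 0 0 0.35"

```text
t: 8.85
tcp_pos: [0.6563, 0.2346, 0.0192]
ee_rot: [[-0.0, 1.0, 0.0], [1.0, 0.0, 0.0], [0.0, 0.0, -1.0]]
contact_force: [-1.9, -0.0, 4.8]
width: 0.0415
finger_force: 26.1
```

Call:
carry_out:
  increments: "0 0 0 0 0 0 0.52;0 0 0 0 0 0 0.56;0 0 0 0 0 0 0.65;0 0 0 0 0 0 0.8;0 0 0 0 0 0 1;0 0 0 0 0 0 1;0 0 0 0 0 0 1;0 0 -0.02 0 0 0 1;0 0 -0.04 0 0 0 1;0 0 -0.06 0 0 0 1;0 0 -0.08 0 0 0 1;0 0 -0.08 0 0 0 1;0 0 -0.08 0 0 0 1;0 0 0 0 0 0 1"

```text
t: 10.25
tcp_pos: [0.6603, 0.2354, 0.2083]
ee_rot: [[-0.0, 1.0, 0.014], [1.0, 0.0, 0.002], [0.002, 0.014, -1.0]]
contact_force: [1.4, 0.1, 0.7]
width: 0.0857
finger_force: 0.0
```

```bash
python3 - <<'E'
from h import *
for n in("wrist","scene","side"):
  im,d,P=cam(n); 
  for c,R,z in[("teal",(.58,.74,.15,.31),(-.005,.015)),("green",(.58,.74,.15,.31),(.045,.16)),("blue",(.2,.6,-.4,-.15),(.04,.055))]: print(n,c,rect(P,im,c,R,z))
E
```

```text
wrist teal n2315 c(656.2,240.7) L69.4 W59.6 ang-3.3 z4.6..5.8..7.1
wrist green n2383 c(654.7,236.4) L39.9 W39.2 ang-89.3 z59.4..60.8..61.9
wrist blue None
scene teal n287 c(661.9,225.7) L67.1 W55.8 ang29.2 z5.4..7.5..9.3
scene green n242 c(656.1,234.1) L39.4 W38.0 ang-78.3 z56.0..62.2..63.9
scene blue n1104 c(362.2,-255.8) L78.0 W54.8 ang79.0 z43.2..47.1..48.8
side teal n101 c(654.1,227.3) L65.6 W50.6 ang-22.3 z4.5..5.9..7.2
side green n154 c(655.3,234.2) L37.6 W37.2 ang62.6 z52.6..60.4..62.1
side blue n769 c(360.0,-253.6) L77.6 W53.2 ang79.4 z44.2..45.7..47.0
```

The jar stands centred on the coaster with its lid at z 61. Next is the paint tin.

Call:
carry_out:
  increments: "-0.035 -0.0212 0 0 0 0 1;-0.07 -0.0424 0 0 0 0 1;-0.07 -0.0424 0 0 0 0 1;-0.07 -0.0424 0 0 0 0 1;-0.07 -0.0424 0 0 0 0 1;-0.07 -0.0424 0 0 0 0 1;-0.07 -0.0424 0 0 0 0 1;-0.07 -0.0424 0 0 0 0 1;-0.07 -0.0424 0 0 0 0 1;-0.07 -0.0424 0 0 0 0 1;-0.07 -0.0424 0 0 0 0 1;-0.07 -0.0424 0 0 0 0 1;-0.07 -0.0424 0 0 0 0 1;-0.07 -0.0424 0 0 0 0 1;-0.035 -0.0212 0 0 0 0.06 1;0 0 0 0 0 0.06 1;0 0 0 0 0 0 1;0 0 0 0 0 0 1"
  grip_force: 60

```text
t: 12.2
tcp_pos: [0.359, -0.2547, 0.1977]
ee_rot: [[0.185, 0.983, -0.001], [0.983, -0.185, 0.002], [0.002, -0.002, -1.0]]
contact_force: [-0.1, 0.5, -0.2]
width: 0.0852
finger_force: 0.0
```

```bash
python3 - <<'E'
from h import *
s=r.get_state();print(s["tcp_pos"],np.round(s["ee_rot"],3).tolist(),s["joint_positions"])
im,d,P=cam("wrist")
for c,z in [("blue",(.03,.055)),("yellow",(.04,.055)),("orange",(.018,.03))]: print(c,rect(P,im,c,(.2,.6,-.4,0),z))
E
```

```text
[ 0.3590366  -0.25474392  0.19772637] [[0.185, 0.983, -0.001], [0.983, -0.185, 0.002], [0.002, -0.002, -1.0]] [-5.08812390e+01 -5.46096492e+00  1.12558706e+02  5.51439312e-03
  7.30378013e+01 -4.02256859e+01]
blue n4978 c(358.8,-253.8) L70.8 W47.8 ang79.8 z44.9..46.0..47.2
yellow n3603 c(460.2,-268.3) L51.6 W38.4 ang86.7 z44.6..45.8..47.0
orange n10473 c(410.9,-260.7) L209.6 W61.0 ang-8.2 z22.4..23.9..25.2
```

Call:
carry_out:
  increments: "0.002 0 0.03 0 0 0 1;0 0 0.04 0 0 0 1;0 0 0.04 0 0 0 1;0 0 0.04 0 0 0 1;0 0 0.04 0 0 0 1;0 0 0.04 0 0 0 1;0 0 0.04 0 0 0 1;0 0 0.04 0 0 0 1;0 0 0.025 0 0 0 1;0 0 0 0 0 0 1;0 0 0 0 0 0 1;0 0 0 0 0 0 0.5;0 0 0 0 0 0 0.5;0 0 0 0 0 0 0.5;0 0 0 0 0 0 0.5;0 0 0 0 0 0 0.5;0 0 0 0 0 0 0.5;0 0 0 0 0 0 0.5"

```text
t: 14.05
tcp_pos: [0.3603, -0.2552, 0.0326]
ee_rot: [[0.187, 0.982, 0.001], [0.982, -0.187, -0.001], [-0.001, 0.001, -1.0]]
contact_force: [-1.7, 1.6, 7.7]
width: 0.0524
finger_force: 62.9
```

Call:
carry_out:
  increments: "0 0 -0.01 0 0 0 0.5;0 0 -0.02 0 0 0 0.5;0 0 -0.04 0 0 0 0.5;0 0 -0.05 0 0 0 0.5;0 0 -0.05 0 0 0 0.5;0 0 -0.03 0 0 0 0.5;0 0 0 0 0 0 0.5;0 0 0 0 0 0 0.5"

```text
t: 14.85
tcp_pos: [0.3597, -0.2545, 0.1315]
ee_rot: [[0.187, 0.982, 0.0], [0.982, -0.187, -0.001], [-0.001, 0.001, -1.0]]
contact_force: [0.2, -0.5, -1.6]
width: 0.0526
finger_force: 63.4
```

```bash
python3 - <<'E'
from h import *
s=r.get_state();print(s["tcp_pos"],s["width"])
for n in("wrist","side"):
  im,d,P=cam(n)
  for c,z in [("blue",(.07,.18)),("yellow",(.04,.055)),("orange",(.018,.03))]: print(n,c,rect(P,im,c,(.2,.6,-.4,-.15),z))
  save(im,n+"2.png")
E
```

```text
[ 0.35965697 -0.2544818   0.13145585] 0.052614929836791044
wrist blue n19048 c(358.1,-254.5) L66.5 W52.2 ang78.3 z144.0..145.0..145.9
wrist yellow n5751 c(460.2,-268.4) L51.7 W38.7 ang86.3 z44.7..45.9..47.0
wrist orange n13479 c(410.5,-261.2) L209.6 W61.9 ang-8.3 z22.1..24.0..25.1
side blue n1895 c(359.1,-253.1) L77.5 W52.8 ang79.2 z143.0..144.1..145.2
side yellow n858 c(461.7,-267.7) L52.8 W38.8 ang87.1 z44.4..45.9..47.1
side orange n4955 c(411.7,-261.7) L209.0 W63.2 ang-8.3 z21.1..23.9..25.3
```

View pics/side2.png

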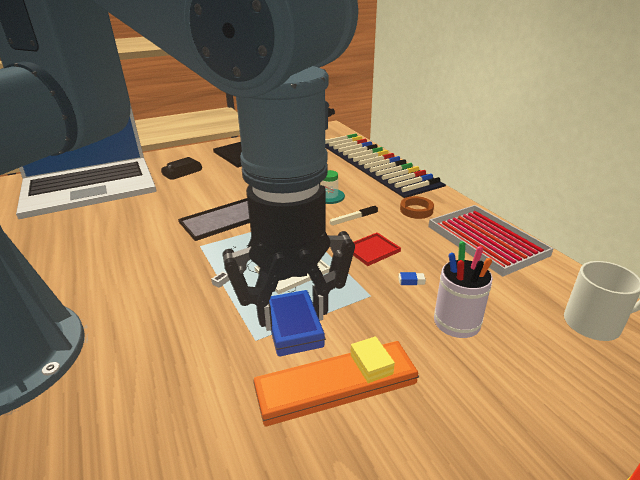

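Call:
carry_out:
  increments: "0.0305 0.0058 0 0 0 0 0.5;0.0605 0.0114 0 0 0 0 0.5;0.0605 0.0114 0 0 0 0 0.5;0.0605 0.0114 0 0 0 0 0.5;0.0605 0.0114 0 0 0 0 0.5;0.0605 0.0114 0 0 0 0 0.5;0.0605 0.0114 0 0 0 0 0.5;0.0605 0.0114 0 0 0 0 0.5;0.0605 0.0114 0 0 0 0 0.5;0.03 0.0057 0 0 0 0.086 0.5;0 0 0 0 0 0.086 0.5;0 0 0 0 0 0.086 0.5;0 0 0 0 0 0.086 0.5;0 0 0 0 0 0.086 0.5;0 0 0 0 0 0.086 0.5;0 0 0 0 0 0.086 0.5;0 0 0 0 0 0.086 0.5;0 0 0 0 0 0.086 0.5;0 0 0 0 0 0 0.5;0 0 0 0 0 0 0.5"

```text
t: 16.95
tcp_pos: [0.4606, 0.0034, 0.1304]
ee_rot: [[0.986, 0.169, -0.002], [0.169, -0.986, 0.0], [-0.002, -0.001, -1.0]]
contact_force: [-1.6, -0.4, -1.3]
width: 0.0522
finger_force: 63.3
```

```bash
python3 - <<'E'
from h import *
s=r.get_state();print(s["tcp_pos"],np.round(s["ee_rot"],3).tolist(),s["joint_positions"])
for n in("wrist","side","scene"):
  im,d,P=cam(n)
  print(n,rect(P,im,"blue",(.3,.6,-.12,.12),(.1,.18)),rect(P,im,None,(.36,.56,-.08,.08),(.0072,.012)))
save(cam("wrist")[0],"w3.png")
E
```

```text
[0.46055893 0.00342411 0.13042392] [[0.986, 0.169, -0.002], [0.169, -0.986, 0.0], [-0.002, -0.001, -1.0]] [-1.43936705e+01  2.67467062e+00  1.13245867e+02  7.37264977e-04
  6.41810108e+01  6.58627547e+01]
wrist n20291 c(463.3,2.5) L75.3 W51.0 ang11.1 z142.2..143.8..144.8 n1601 c(494.1,8.7) L86.1 W44.4 ang-80.5 z7.6..8.7..10.0
side n445 c(460.5,1.8) L78.3 W52.1 ang11.2 z142.3..144.0..144.9 None
scene n736 c(464.8,-3.0) L77.7 W68.0 ang7.8 z131.1..145.1..147.0 n42 c(468.9,-37.0) L112.2 W8.0 ang8.0 z7.8..9.5..10.9
```

View pics/w3.png

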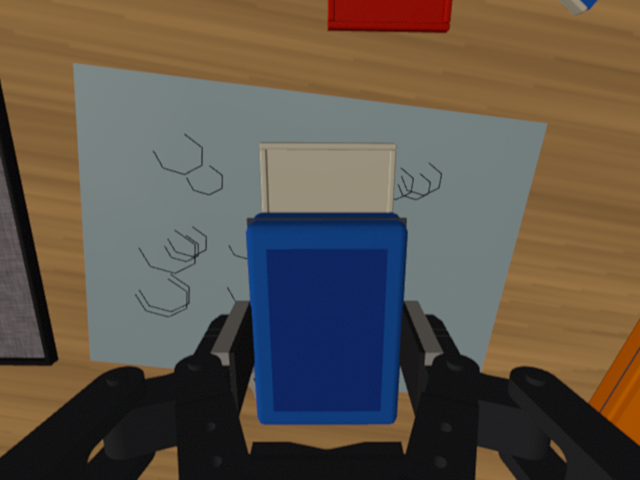

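The tin is held square at (327,315) and lines up with the tray at (330,180) in the wrist view. Lowering it now.

Call:
carry_out:
  increments: "0 0 0.02 0 0 0 0.5;0 0 0.04 0 0 0 0.5;0 0 0.04 0 0 0 0.5;0 0 0.04 0 0 0 0.5;0 0 0.04 0 0 0 0.5;0 0 0.03 0 0 0 0.5;0 0 0.018 0 0 0 0.5;0 0 0 0 0 0 0.5;0 0 0 0 0 0 0.5;0 0 0 0 0 0 0.5"

```text
t: 18.15
tcp_pos: [0.4619, 0.0031, 0.018]
ee_rot: [[0.986, 0.166, 0.002], [0.166, -0.986, -0.0], [0.001, 0.001, -1.0]]
contact_force: [0.4, 0.4, -1.4]
width: 0.0521
finger_force: 63.3
```

Call:
carry_out:
  increments: "0 0 0.002 0 0 0 0.5;0 0 0.002 0 0 0 0.5;0 0 0.002 0 0 0 0.5;0 0 0.002 0 0 0 0.5;0 0 0 0 0 0 0.5;0 0 0 0 0 0 0.5"

```text
t: 18.75
tcp_pos: [0.4611, 0.0033, 0.0132]
ee_rot: [[0.986, 0.166, -0.0], [0.166, -0.986, 0.0], [-0.0, -0.0, -1.0]]
contact_force: [-0.2, -0.5, -1.8]
width: 0.0525
finger_force: 63.3
```

Call:
carry_out:
  increments: "0 0 0.002 0 0 0 0.5;0 0 0.001 0 0 0 0.5;0 0 0 0 0 0 0.5;0 0 0 0 0 0 0.5"

```text
t: 19.15
tcp_pos: [0.4611, 0.0033, 0.0118]
ee_rot: [[0.986, 0.166, -0.0], [0.166, -0.986, 0.0], [-0.0, -0.0, -1.0]]
contact_force: [0.4, 0.4, -1.8]
width: 0.0525
finger_force: 63.3
```

Call:
carry_out:
  increments: "0 0 0.001 0 0 0 0.5;0 0 0.001 0 0 0 0.5;0 0 0 0 0 0 0.5;0 0 0 0 0 0 0.5"

```text
t: 19.55
tcp_pos: [0.4612, 0.0033, 0.0116]
ee_rot: [[0.986, 0.166, -0.0], [0.166, -0.986, -0.0], [-0.0, 0.0, -1.0]]
contact_force: [-4.3, 0.9, 9.3]
width: 0.0519
finger_force: 64.6
```

Call:
carry_out:
  increments: "0 0 0 0 0 0 0.68;0 0 0 0 0 0 0.75;0 0 0 0 0 0 0.9;0 0 0 0 0 0 1;0 0 0 0 0 0 1;0 0 0 0 0 0 1;0 0 -0.02 0 0 0 1;0 0 -0.04 0 0 0 1;0 0 -0.08 0 0 0 1;0 0 -0.08 0 0 0 1;0 0 -0.08 0 0 0 1;0 0 -0.04 0 0 0 1;0 0 0 0 0 0 1;0 0 0 0 0 0 1"

```text
t: 20.95
tcp_pos: [0.4612, 0.0033, 0.1812]
ee_rot: [[0.986, 0.166, 0.001], [0.166, -0.986, -0.0], [0.001, 0.0, -1.0]]
contact_force: [0.7, 0.1, -0.4]
width: 0.0858
finger_force: 0.0
```

Call:
carry_out:
  increments: "0 0 0 0 0 -0.0855 1;0 0 0 0 0 -0.0855 1;0 0 0 0 0 -0.0855 1;0 0 0 0 0 -0.0855 1;0 0 0 0 0 -0.0855 1;0 0 0 0 0 -0.0855 1;0 0 0 0 0 -0.0855 1;0 0 0 0 0 -0.0855 1;0 0 0 0 0 -0.0855 1;0 0 0 0 0 -0.0855 1;0 0 0 0 0 0 1;0 0 0 0 0 0 1"

```text
t: 22.15
tcp_pos: [0.4603, 0.0035, 0.1796]
ee_rot: [[0.065, 0.998, -0.002], [0.998, -0.065, 0.001], [0.0, -0.002, -1.0]]
contact_force: [-0.0, -0.4, 1.1]
width: 0.0855
finger_force: 0.0
```

```bash
python3 - <<'E'
from h import *
s=r.get_state();p=s["tcp_pos"];R=s["ee_rot"];print(p,np.round(R,3).tolist())
t=np.array([.4605,-.2682,.13]);print("tool shift units",R.T@(t-p)/.5)
for n in("wrist","side","scene"):
  im,d,P=cam(n)
  print(n,rect(P,im,"blue",(.3,.6,-.12,.12),(.0,.18)),rect(P,im,"blue",(.3,.6,-.12,.12),(.021,.18)),rect(P,im,None,(.36,.56,-.08,.08),(.0072,.012)))
E
```

```text
[0.46030907 0.00348829 0.17956729] [[0.065, 0.998, -0.002], [0.998, -0.065, 0.001], [0.0, -0.002, -1.0]]
tool shift units [-0.5422534   0.03586687  0.09879647]
wrist n5192 c(459.9,6.1) L78.3 W50.6 ang8.7 z23.7..25.0..26.2 n5108 c(460.5,3.6) L78.2 W46.7 ang9.8 z23.9..25.0..26.2 n2315 c(460.4,3.5) L112.1 W86.2 ang9.3 z7.5..8.7..9.9
side n634 c(461.3,3.4) L80.1 W51.5 ang9.8 z23.7..25.0..26.4 n634 c(461.3,3.4) L80.1 W51.5 ang9.8 z23.7..25.0..26.4 None
scene n884 c(456.8,0.9) L93.3 W54.9 ang8.9 z15.4..26.2..28.2 n754 c(462.7,2.6) L80.8 W54.9 ang10.3 z23.3..26.5..28.3 None
```

The paint tin lies flat and centred, its top at 25 mm. Next is the note block.

Call:
carry_out:
  increments: "-0.0452 0.003 0 0 0 0 1;-0.0452 0.003 0 0 0 0 1;-0.0452 0.003 0 0 0 0 1;-0.0452 0.003 0 0 0 0 1;-0.0452 0.003 0 0 0 0 1;-0.0452 0.003 0 0 0 0 1;-0.0452 0.003 0 0 0 0 1;-0.0452 0.003 0 0 0 0 1;-0.0452 0.003 0 0 0 0 1;-0.0452 0.003 0 0 0 0 1;-0.0452 0.003 0 0 0 0 1;-0.0452 0.003 0 0 0 0 1;0 0 0.04 0 0 0 1;0 0 0.04 0 0 0 1;0 0 0.02 0 0 0 1;0 0 0 0 0 0 1;0 0 0 0 0 0 1"
  grip_force: 50

```text
t: 24.0
tcp_pos: [0.4628, -0.2685, 0.1312]
ee_rot: [[0.061, 0.998, 0.0], [0.998, -0.061, -0.0], [-0.0, 0.0, -1.0]]
contact_force: [0.1, 0.3, 0.1]
width: 0.0852
finger_force: 0.0
```

```bash
python3 - <<'E'
from h import *
s=r.get_state();p=s["tcp_pos"];R=s["ee_rot"]
t=np.array([.4605,-.2682,.032]);print("tool shift units",R.T@(t-p)/.5)
for n in("wrist","side","scene"):
  im,d,P=cam(n);print(n,rect(P,im,"yellow",(.3,.6,-.4,-.15),(.04,.055)))
E
```

```text
tool shift units [ 0.00036514 -0.0045812   0.19838972]
wrist n5548 c(460.2,-268.5) L51.9 W37.7 ang86.2 z44.6..45.8..46.8
side n862 c(461.8,-267.6) L52.4 W38.8 ang87.0 z44.6..45.9..47.1
scene n679 c(462.9,-269.1) L51.1 W41.1 ang85.6 z42.1..46.9..48.6
```

Call:
carry_out:
  increments: "0 -0.003 0.03 0 0 0 1;0 0 0.04 0 0 0 1;0 0 0.04 0 0 0 1;0 0 0.04 0 0 0 1;0 0 0.03 0 0 0 1;0 0 0.02 0 0 0 1;0 0 0 0 0 0 1;0 0 0 0 0 0 1;0 0 0 0 0 0 0.3;0 0 0 0 0 0 0.3;0 0 0 0 0 0 0.3;0 0 0 0 0 0 0.3;0 0 0 0 0 0 0.3;0 0 0 0 0 0 0.3;0 0 0 0 0 0 0.3;0 0 0 0 0 0 0.3"

```text
t: 25.75
tcp_pos: [0.4615, -0.2689, 0.0316]
ee_rot: [[0.061, 0.998, 0.001], [0.998, -0.061, -0.001], [-0.001, 0.001, -1.0]]
contact_force: [-0.5, -0.6, 6.0]
width: 0.0368
finger_force: 51.1
```

Call:
carry_out:
  increments: "0 0 -0.01 0 0 0 0.3;0 0 -0.02 0 0 0 0.3;0 0 -0.04 0 0 0 0.3;0 0 -0.05 0 0 0 0.3;0 0 -0.05 0 0 0 0.3;0 0 -0.05 0 0 0 0.3;0 0 0 0 0 0 0.3;0 0 0 0 0 0 0.3"

```text
t: 26.55
tcp_pos: [0.4612, -0.2685, 0.1414]
ee_rot: [[0.061, 0.998, 0.001], [0.998, -0.061, -0.001], [-0.001, 0.001, -1.0]]
contact_force: [-0.2, -0.0, -0.3]
width: 0.0363
finger_force: 50.3
```

```bash
python3 - <<'E'
from h import *
s=r.get_state();p=s["tcp_pos"];R=s["ee_rot"];print(p,s["width"])
t=np.array([.6268,-.005,p[2]]);print("tool shift units",R.T@(t-p)/.5)
for n in("wrist","side","scene"):
  im,d,P=cam(n);print(n,rect(P,im,"yellow",(.3,.6,-.4,-.15),(.08,.18)),rect(P,im,"orange",(.2,.6,-.4,-.15),(.018,.03)))
E
```

```text
[ 0.4611712  -0.26852767  0.14144901] 0.036284565324836614
tool shift units [ 5.46329591e-01  2.98400535e-01 -1.81617895e-04]
wrist n15849 c(459.5,-268.5) L52.5 W38.1 ang86.6 z143.9..155.6..156.6 n25847 c(410.4,-260.7) L208.6 W60.9 ang-8.2 z22.5..23.9..25.1
side n832 c(460.7,-267.5) L52.2 W38.5 ang86.2 z141.8..154.6..155.6 n6052 c(411.7,-261.8) L209.0 W62.8 ang-8.2 z21.6..24.0..25.4
scene n521 c(458.7,-268.7) L49.8 W43.8 ang86.8 z139.6..154.5..156.4 n3080 c(413.3,-261.8) L210.4 W61.6 ang-8.2 z23.4..25.3..26.9
```

Call:
carry_out:
  increments: "0.0303 0.0166 0 0 0 0 0.3;0.0607 0.0332 0 0 0 0 0.3;0.0607 0.0332 0 0 0 0 0.3;0.0607 0.0332 0 0 0 0 0.3;0.0607 0.0332 0 0 0 0 0.3;0.0607 0.0332 0 0 0 0 0.3;0.0607 0.0332 0 0 0 0 0.3;0.0607 0.0332 0 0 0 0 0.3;0.0607 0.0332 0 0 0 0 0.3;0.0303 0.0166 0 0 0 0.0865 0.3;0 0 0 0 0 0.0865 0.3;0 0 0 0 0 0.0865 0.3;0 0 0 0 0 0.0865 0.3;0 0 0 0 0 0.0865 0.3;0 0 0 0 0 0.0865 0.3;0 0 0 0 0 0.0865 0.3;0 0 0 0 0 0.0865 0.3;0 0 0 0 0 0.0865 0.3;0 0 0 0 0 0.0865 0.3;0 0 0 0 0 0 0.3"

```text
t: 28.7
tcp_pos: [0.626, -0.0048, 0.1392]
ee_rot: [[0.989, 0.149, -0.003], [0.149, -0.989, 0.001], [-0.003, -0.001, -1.0]]
contact_force: [0.1, -0.4, -1.2]
width: 0.0368
finger_force: 50.4
```

Call:
carry_out:
  increments: "0 0 0.03 0 0 0 0.3;0 0 0.04 0 0 0 0.3;0 0 0.04 0 0 0 0.3;0 0 0.04 0 0 0 0.3;0 0 0.03 0 0 0 0.3;0 0 0 0 0 0 0.3;0 0 0 0 0 0 0.3;0 0 0 0 0 0 0.3"

```text
t: 29.5
tcp_pos: [0.6277, -0.0051, 0.0518]
ee_rot: [[0.989, 0.151, 0.002], [0.151, -0.989, -0.0], [0.002, 0.001, -1.0]]
contact_force: [0.1, -0.1, 0.4]
width: 0.0368
finger_force: 50.3
```

```bash
python3 - <<'E'
from h import *
s=r.get_state();p=s["tcp_pos"];R=s["ee_rot"];print(p,np.round(R,3).tolist())
t=np.array([.6268,-.005,.0115]);print("tool shift units",R.T@(t-p)/.5)
for n in("wrist","side","scene"):
  im,d,P=cam(n);print(n,rect(P,im,"yellow",(.5,.7,-.1,.1),(.05,.18)),rect(P,im,"red",(.57,.68,-.06,.06),(-.005,.02)))
E
```

```text
[ 0.62773562 -0.00510925  0.05181721] [[0.989, 0.151, 0.002], [0.151, -0.989, -0.0], [0.002, 0.001, -1.0]]
tool shift units [-0.00195627 -0.00054718  0.08063083]
wrist n13715 c(626.0,-5.3) L52.3 W38.1 ang8.6 z65.1..66.0..66.9 n10565 c(640.7,-2.9) L70.1 W56.2 ang-81.1 z2.1..3.4..9.3
side n163 c(616.5,-1.6) L51.3 W29.2 ang54.7 z65.1..66.4..67.7 n743 c(627.1,-5.8) L85.3 W71.0 ang9.2 z1.9..3.4..9.2
scene n325 c(632.1,-6.2) L49.4 W46.5 ang-3.3 z53.5..67.1..69.6 n1092 c(628.3,-6.3) L83.3 W70.6 ang8.9 z2.9..4.9..10.8
```

Call:
carry_out:
  increments: "0 0 0.02 0 0 0 0.3;0 0 0.03 0 0 0 0.3;0 0 0.02 0 0 0 0.3;0 0 0.004 0 0 0 0.3;0 0 0.002 0 0 0 0.3;0 0 0.002 0 0 0 0.3;0 0 0 0 0 0 0.3;0 0 0 0 0 0 0.3;0 0 0 0 0 0 0.3"

```text
t: 30.55
tcp_pos: [0.6271, -0.005, 0.0122]
ee_rot: [[0.989, 0.15, 0.001], [0.15, -0.989, -0.0], [0.001, 0.0, -1.0]]
contact_force: [0.5, -0.1, -0.3]
width: 0.0368
finger_force: 50.4
```

Call:
carry_out:
  increments: "0 0 0.002 0 0 0 0.3;0 0 0 0 0 0 0.3;0 0 0 0 0 0 0.3"

```text
t: 30.85
tcp_pos: [0.6268, -0.0049, 0.0108]
ee_rot: [[0.989, 0.15, -0.0], [0.15, -0.989, 0.0], [-0.0, -0.0, -1.0]]
contact_force: [-0.5, 0.5, -1.6]
width: 0.0367
finger_force: 50.4
```

Call:
carry_out:
  increments: "0 0 0.001 0 0 0 0.3;0 0 0 0 0 0 0.3;0 0 0 0 0 0 0.3"

```text
t: 31.15
tcp_pos: [0.6269, -0.005, 0.0106]
ee_rot: [[0.989, 0.15, 0.0], [0.15, -0.989, -0.0], [0.0, 0.0, -1.0]]
contact_force: [-2.0, 0.0, 3.9]
width: 0.0369
finger_force: 50.8
```

Call:
carry_out:
  increments: "0 0 0 0 0 0 0.5;0 0 0 0 0 0 0.56;0 0 0 0 0 0 0.7;0 0 0 0 0 0 0.9;0 0 0 0 0 0 1;0 0 0 0 0 0 1;0 0 0 0 0 0 1;0 0 -0.02 0 0 0 1;0 0 -0.04 0 0 0 1;0 0 -0.08 0 0 0 1;0 0 -0.08 0 0 0 1;0 0 -0.08 0 0 0 1;0 0 -0.04 0 0 0 1;0 0 0 0 0 0 1;0 0 0 0 0 0 1"
  grip_force: 70

```text
t: 32.65
tcp_pos: [0.6268, -0.005, 0.1807]
ee_rot: [[0.989, 0.15, 0.001], [0.15, -0.989, -0.0], [0.001, 0.0, -1.0]]
contact_force: [0.1, 0.6, -0.7]
width: 0.0853
finger_force: 0.0
```

```bash
cat >> h.py <<'E'
def black(P,im,R=(.27,.60,.14,.33),z=(-.002,.016)):
    g=cv2.cvtColor(im,cv2.COLOR_RGB2HSV)
    with np.errstate(invalid="ignore"):
        m=(g[...,2]<70)&(P[...,0]>R[0])&(P[...,0]<R[1])&(P[...,1]>R[2])&(P[...,1]<R[3])&(P[...,2]>z[0])&(P[...,2]<z[1])
    nl,l,st,_=cv2.connectedComponentsWithStats(m.astype(np.uint8)); i=1+st[1:,4].argmax(); q=P[l==i]
    return st[i,4],cv2.minAreaRect((q[:,:2]*1000).astype(np.float32)),np.percentile(q[:,2],[5,50,95])
E
python3 - <<'E'
from h import *
s=r.get_state();p=s["tcp_pos"];R=s["ee_rot"];print(p,s["joint_positions"])
t=np.array([.4113,-.2613,p[2]]);print("tool shift units",R.T@(t-p)/.5)
for n in("wrist","side","scene"):
  im,d,P=cam(n);print(n,rect(P,im,"yellow",(.5,.7,-.1,.1),(.02,.18)))
  print(rect(P,im,"orange",(.2,.6,-.4,-.15),(.018,.03)))
  if n!="wrist": print(black(P,im))
E
```

```text
[ 0.6268292  -0.00495332  0.18070222] [-1.12841168e+01  1.94404264e+01  8.69265307e+01 -6.00558768e-04
  7.35829657e+01  7.00759676e+01]
tool shift units [-5.03186848e-01  4.42118473e-01 -2.75881937e-04]
wrist n3361 c(625.7,-4.9) L51.4 W37.5 ang8.6 z23.6..24.8..25.9
n513 c(464.0,-249.4) L107.3 W24.4 ang-7.8 z19.7..23.3..24.5
side n280 c(626.3,-4.8) L51.2 W38.9 ang7.5 z23.6..24.9..26.1
n6264 c(411.6,-261.6) L208.9 W63.0 ang-8.2 z21.4..24.0..25.4
(np.int32(746), ((435.66436767578125, 251.2152099609375), (242.69082641601562, 98.28015899658203), 9.12723159790039), array([0.00176005, 0.0065133 , 0.00954906]))
scene n481 c(627.6,-5.8) L50.4 W40.1 ang8.7 z22.5..26.0..27.9
n3501 c(412.0,-261.7) L211.8 W61.4 ang-8.1 z23.3..25.3..26.9
(np.int32(228), ((376.39849853515625, 240.76397705078125), (116.97502136230469, 95.8246841430664), 8.694145202636719), array([0.00495783, 0.00905151, 0.01209242]))
```

The note block is flat in the red tray with its top at 25 mm. Now the pencil tin.

Call:
carry_out:
  increments: "-0.0419 0.0368 0 0 0 0 1;-0.0419 0.0368 0 0 0 0 1;-0.0419 0.0368 0 0 0 0 1;-0.0419 0.0368 0 0 0 0 1;-0.0419 0.0368 0 0 0 0 1;-0.0419 0.0368 0 0 0 0 1;-0.0419 0.0368 0 0 0 0 1;-0.0419 0.0368 0 0 0 0 1;-0.0419 0.0368 0 0 0 0 1;-0.0419 0.0368 0 0 0 0 1;-0.0419 0.0368 0 0 0 0 1;-0.0419 0.0368 0 0 0 0 1;0 0 0 0 0 0.0623 1;0 0 0 0 0 0.0623 1;0 0 0 0 0 0.0623 1;0 0 0.03 0 0 0 1;0 0 0.04 0 0 0 1;0 0 0.03 0 0 0 1;0 0 0 0 0 0 1;0 0 0 0 0 0 1"

```text
t: 34.8
tcp_pos: [0.411, -0.2606, 0.1295]
ee_rot: [[0.99, -0.142, -0.002], [-0.142, -0.99, 0.002], [-0.002, -0.001, -1.0]]
contact_force: [0.5, 0.0, 0.1]
width: 0.0856
finger_force: 0.0
```

```bash
python3 - <<'E'
from h import *
s=r.get_state();p=s["tcp_pos"];R=s["ee_rot"];print(p,np.round(R,3).tolist())
t=np.array([.4113,-.2613,.006]);print("tool shift units",R.T@(t-p)/.5)
for n in("wrist","side","scene"):
  im,d,P=cam(n);print(rect(P,im,"orange",(.2,.6,-.4,-.15),(.018,.03)))
E
```

```text
[ 0.41100913 -0.2605551   0.12954911] [[0.99, -0.142, -0.002], [-0.142, -0.99, 0.002], [-0.002, -0.001, -1.0]]
tool shift units [0.00122932 0.00174003 0.24709421]
n30837 c(410.7,-260.8) L207.8 W60.2 ang-8.2 z22.8..24.0..25.1
n6146 c(411.8,-261.8) L209.0 W63.4 ang-8.2 z21.5..24.0..25.4
n3506 c(413.3,-261.9) L210.7 W61.9 ang-8.3 z23.4..25.2..27.0
```

Call:
carry_out:
  increments: "0 0 0.03 0 0 0 1;0 0 0.04 0 0 0 1;0 0 0.04 0 0 0 1;0 0 0.04 0 0 0 1;0 0 0.04 0 0 0 1;0 0 0.03 0 0 0 1;0 0 0.02 0 0 0 1;0 0 0.006 0 0 0 1;0 0 0 0 0 0 1;0 0 0 0 0 0 1;0 0 0 0 0 0 0.6;0 0 0 0 0 0 0.6;0 0 0 0 0 0 0.6;0 0 0 0 0 0 0.6;0 0 0 0 0 0 0.6;0 0 0 0 0 0 0.6;0 0 0 0 0 0 0.6"

```text
t: 36.65
tcp_pos: [0.412, -0.2616, 0.0085]
ee_rot: [[0.99, -0.142, 0.001], [-0.142, -0.99, -0.001], [0.001, 0.001, -1.0]]
contact_force: [-1.3, 1.0, 7.5]
width: 0.0601
finger_force: 76.0
```

Call:
carry_out:
  increments: "0 0 -0.01 0 0 0 0.6;0 0 -0.01 0 0 0 0.6;0 0 -0.02 0 0 0 0.6;0 0 -0.04 0 0 0 0.6;0 0 -0.05 0 0 0 0.6;0 0 -0.05 0 0 0 0.6;0 0 -0.04 0 0 0 0.6;0 0 0 0 0 0 0.6;0 0 0 0 0 0 0.6"

```text
t: 37.55
tcp_pos: [0.4114, -0.261, 0.1174]
ee_rot: [[0.99, -0.142, 0.0], [-0.142, -0.99, -0.0], [0.001, 0.0, -1.0]]
contact_force: [-0.2, 0.5, -4.8]
width: 0.0596
finger_force: 76.9
```

```bash
python3 - <<'E'
from h import *
s=r.get_state();p=s["tcp_pos"];R=s["ee_rot"];print(p,s["width"],s["joint_positions"])
t=np.array([.4355,.2512,p[2]]);print("tool shift units",R.T@(t-p)/.5)
for n in("wrist","side","scene"):
  im,d,P=cam(n);print(rect(P,im,"orange",(.2,.6,-.4,-.15),(.06,.18)))
  if n=="side": save(im,"side4.png")
E
```

```text
[ 0.41143947 -0.26095717  0.11735501] 0.059620916875233236 [-4.63763975e+01  7.15235313e+00  1.10145354e+02 -6.10592474e-04
  6.26641807e+01  5.18030204e+01]
tool shift units [-9.80959986e-02 -1.02074113e+00 -4.78156459e-04]
n81548 c(437.4,-264.1) L153.8 W60.7 ang-8.1 z131.7..132.8..133.8
n5659 c(408.6,-275.4) L209.2 W92.9 ang-8.0 z112.8..131.4..132.9
n3219 c(414.0,-260.7) L208.5 W61.5 ang-8.3 z129.1..132.6..134.1
```

View pics/side4.png

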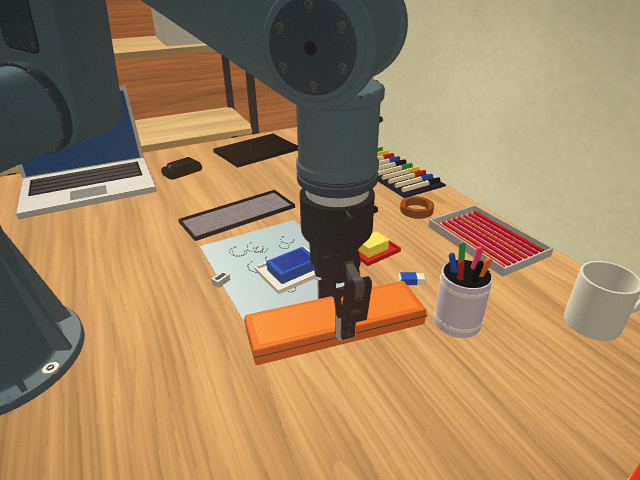

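The tin is held level at (335,320). Moving it over to the long tray.

Call:
carry_out:
  increments: "-0.0031 -0.0319 0 0 0 0 0.6;-0.0061 -0.0638 0 0 0 0 0.6;-0.0061 -0.0638 0 0 0 0 0.6;-0.0061 -0.0638 0 0 0 0 0.6;-0.0061 -0.0638 0 0 0 0 0.6;-0.0061 -0.0638 0 0 0 0 0.6;-0.0061 -0.0638 0 0 0 0 0.6;-0.0061 -0.0638 0 0 0 0 0.6;-0.0061 -0.0638 0 0 0 0 0.6;-0.0061 -0.0638 0 0 0 0 0.6;-0.0061 -0.0638 0 0 0 0 0.6;-0.0061 -0.0638 0 0 0 0 0.6;-0.0061 -0.0638 0 0 0 0 0.6;-0.0061 -0.0638 0 0 0 0 0.6;-0.0061 -0.0638 0 0 0 0 0.6;-0.0061 -0.0638 0 0 0 0 0.6;-0.0031 -0.0319 0 0 0 -0.064 0.6;0 0 0 0 0 -0.064 0.6;0 0 0 0 0 -0.064 0.6;0 0 0 0 0 0 0.6"

```text
t: 39.7
tcp_pos: [0.4342, 0.2516, 0.1162]
ee_rot: [[0.987, 0.16, -0.002], [0.16, -0.987, -0.0], [-0.002, 0.0, -1.0]]
contact_force: [0.6, 0.1, -3.9]
width: 0.06
finger_force: 77.0
```

Call:
carry_out:
  increments: "0 0 0.02 0 0 0 0.6;0 0 0.04 0 0 0 0.6;0 0 0.02 0 0 0 0.6;0 0 0 0 0 0 0.6;0 0 0 0 0 0 0.6"

```text
t: 40.2
tcp_pos: [0.4356, 0.251, 0.077]
ee_rot: [[0.988, 0.157, -0.001], [0.157, -0.988, -0.0], [-0.001, 0.0, -1.0]]
contact_force: [-0.5, -0.6, -2.8]
width: 0.0602
finger_force: 76.9
```

```bash
python3 - <<'E'
from h import *
s=r.get_state();p=s["tcp_pos"];R=s["ee_rot"];print(p,np.round(R,3).tolist(),s["joint_positions"],s["width"])
for n in("wrist","side","scene"):
  im,d,P=cam(n);print(n,rect(P,im,"orange",(.2,.65,.1,.4),(.06,.18)));print(black(P,im))
  if n!="side":save(im,n+"5.png")
E
```

```text
[0.43557012 0.25101724 0.07703882] [[0.988, 0.157, -0.001], [0.157, -0.988, -0.0], [-0.001, 0.0, -1.0]] [1.64024811e+01 1.28635892e+01 1.09064966e+02 7.78336542e-04
 5.81205460e+01 9.73588698e+01] 0.06021925615545771
wrist n81748 c(461.5,256.2) L153.7 W60.8 ang9.1 z91.3..92.4..93.4Traceback (most recent call last):
  File "<stdin>", line 4, in <module>
  File "h.py", line 31, in black
    nl,l,st,_=cv2.connectedComponentsWithStats(m.astype(np.uint8)); i=1+st[1:,4].argmax(); q=P[l==i]
                                                                        ~~~~~~~~~~~~~~~^^
ValueError: attempt to get argmax of an empty sequence
```

```bash
python3 - <<'E'
from h import *
for n in("side","scene"):
  D=np.load("pics/%s0.npz"%n); print(n,black(D["P"],D["im"]))
im,d,P=cam("side"); print(rect(P,im,"orange",(.2,.65,.1,.4),(.085,.18)));save(im,"side5.png")
E
```

```text
side (np.int32(752), ((435.64727783203125, 251.06129455566406), (242.66473388671875, 97.92337799072266), 9.05334186553955), array([0.0012578 , 0.00643645, 0.00974075]))
scene (np.int32(585), ((437.0813903808594, 251.54629516601562), (240.56576538085938, 98.83634948730469), 8.960625648498535), array([0.00436998, 0.00903782, 0.01169862]))
n1254 c(437.4,237.5) L208.8 W90.9 ang7.5 z87.2..92.8..94.3
```

View pics/side5.png

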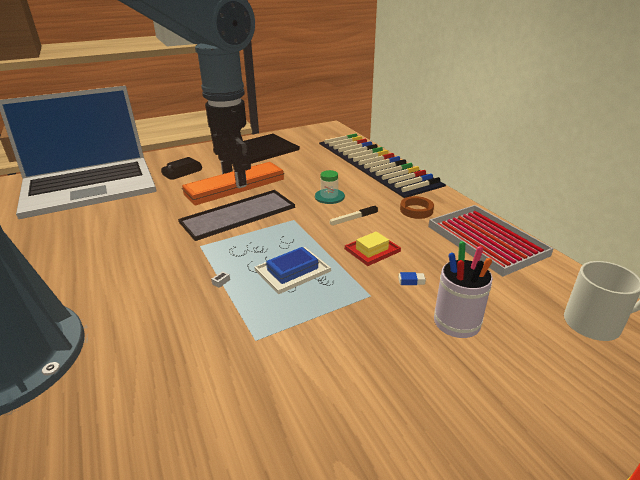

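The tin is level above the tray at (235,182), and everything else is in place. Lowering it.

Call:
carry_out:
  increments: "0 0 0.02 0 0 0 0.6;0 0 0.03 0 0 0 0.6;0 0 0.03 0 0 0 0.6;0 0 0.02 0 0 0 0.6;0 0 0.014 0 0 0 0.6;0 0 0.006 0 0 0 0.6;0 0 0 0 0 0 0.6;0 0 0 0 0 0 0.6;0 0 0 0 0 0 0.6"

```text
t: 41.2
tcp_pos: [0.4363, 0.2513, 0.0179]
ee_rot: [[0.987, 0.158, 0.001], [0.158, -0.987, 0.0], [0.001, -0.0, -1.0]]
contact_force: [-0.2, -0.6, -3.2]
width: 0.0599
finger_force: 77.0
```

Call:
carry_out:
  increments: "0 0 0.002 0 0 0 0.6;0 0 0.002 0 0 0 0.6;0 0 0.002 0 0 0 0.6;0 0 0.002 0 0 0 0.6;0 0 0 0 0 0 0.6;0 0 0 0 0 0 0.6"

```text
t: 41.8
tcp_pos: [0.4357, 0.2511, 0.0132]
ee_rot: [[0.987, 0.158, -0.0], [0.158, -0.987, -0.0], [-0.0, 0.0, -1.0]]
contact_force: [-0.1, 0.1, -3.1]
width: 0.0597
finger_force: 77.0
```

Call:
carry_out:
  increments: "0 0 0.002 0 0 0 0.6;0 0 0.001 0 0 0 0.6;0 0 0 0 0 0 0.6;0 0 0 0 0 0 0.6"

```text
t: 42.2
tcp_pos: [0.4358, 0.2511, 0.0118]
ee_rot: [[0.987, 0.158, -0.0], [0.158, -0.987, -0.0], [-0.0, 0.0, -1.0]]
contact_force: [0.4, 0.1, -2.7]
width: 0.0601
finger_force: 77.0
```

Call:
carry_out:
  increments: "0 0 0.001 0 0 0 0.6;0 0 0.001 0 0 0 0.6;0 0 0 0 0 0 0.6;0 0 0 0 0 0 0.6"

```text
t: 42.6
tcp_pos: [0.4358, 0.2512, 0.0116]
ee_rot: [[0.987, 0.158, -0.0], [0.158, -0.987, -0.0], [-0.0, 0.0, -1.0]]
contact_force: [-3.5, -0.9, 6.4]
width: 0.0597
finger_force: 78.1
```

Contact. I'll release it and back off.

Call:
carry_out:
  increments: "0 0 0 0 0 0 0.76;0 0 0 0 0 0 0.82;0 0 0 0 0 0 0.9;0 0 0 0 0 0 1;0 0 0 0 0 0 1;0 0 0 0 0 0 1;0 0 -0.02 0 0 0 1;0 0 -0.04 0 0 0 1;0 0 -0.08 0 0 0 1;0 0 -0.08 0 0 0 1;0 0 -0.08 0 0 0 1;0 0 -0.08 0 0 0 1;0 0 -0.04 0 0 0 1;0 0 0 0 0 0 1;0 0 0 0 0 0 1"

```text
t: 44.1
tcp_pos: [0.4357, 0.2511, 0.2212]
ee_rot: [[0.987, 0.158, 0.001], [0.158, -0.987, 0.0], [0.001, -0.0, -1.0]]
contact_force: [0.1, 0.1, 0.2]
width: 0.0856
finger_force: 0.0
```

```bash
python3 - <<'E'
from h import *
print(r.get_state()["tcp_pos"])
for n in("wrist","side","scene"):
  im,d,P=cam(n)
  print(n,rect(P,im,"orange",(.25,.6,.15,.4),(.018,.05)),"|",rect(P,im,None,(.58,.70,-.30,-.17),(.085,.1)))
  print(rect(P,im,"green",(.58,.74,.15,.31),(.045,.16)),"|",rect(P,im,"blue",(.3,.6,-.12,.12),(.021,.18)),"|",rect(P,im,"yellow",(.5,.7,-.1,.1),(.02,.18)))
  if n=="side":save(im,"side6.png")
E
```

```text
[0.43565352 0.25113334 0.22117029]
wrist n17650 c(435.2,252.1) L207.3 W60.0 ang9.0 z25.6..26.9..28.2 | None
None | n3310 c(463.5,4.5) L76.1 W44.1 ang12.3 z23.7..24.9..26.1 | None
side n1464 c(435.9,248.9) L209.4 W64.2 ang8.8 z21.3..26.9..28.4 | n1020 c(635.8,-238.0) L70.8 W66.1 ang-82.1 z86.8..95.5..97.3
n154 c(654.8,233.0) L37.6 W37.4 ang65.4 z52.3..60.1..62.3 | n476 c(461.2,3.2) L77.9 W51.5 ang10.9 z23.5..25.0..26.4 | n291 c(626.9,-4.2) L53.7 W39.0 ang5.3 z23.7..25.0..26.2
scene n1348 c(436.6,251.5) L209.4 W66.5 ang8.3 z26.8..28.8..30.6 | n1458 c(641.1,-237.6) L71.3 W69.6 ang88.2 z88.7..96.7..98.5
n243 c(656.1,233.7) L40.1 W38.7 ang-31.8 z56.2..62.2..63.9 | n756 c(462.8,1.5) L80.0 W53.5 ang9.8 z23.4..26.4..28.2 | n485 c(627.9,-5.3) L50.5 W39.3 ang7.8 z22.5..26.2..27.8
```

View pics/side6.png

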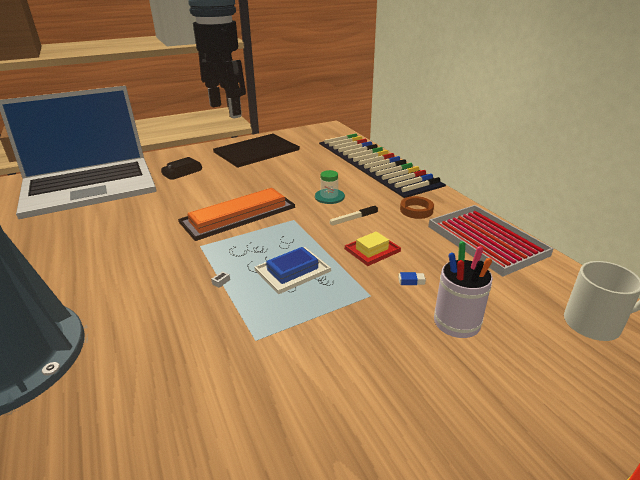

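Everything is in its place: orange tin at (237,212), jar at (329,186), paint tin at (292,264), note block at (373,245). The pot hasn't moved. Handing in.

```bash
python3 -c "
from station import r
print(r.sign_off())"
```

```text
the job is handed in; nothing more can be done
None
```

The job is done and handed in at about 44 s of the 115 s allowed: the jar stands upright on the coaster, the paint tin, note block and pencil tin lie flat in their trays, and the pen pot was left where it stood.

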